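# Lock the shaft collar on the flat

### The arm

A 6-joint arm with a two-finger parallel gripper is mounted at the origin on a cart in front of the work surface, level with it; the furniture and walls round the work are solid. World frame = base frame: x ahead of the robot, y to its left, z up, the work surface at z = 0. Lengths are in m, angles in rad, forces in N, time in s.
With the tool pointing down it reaches from about 0.375 to 0.9 m from the base axis. Payload 3.1 kg.
Tool frame: the origin (TCP) lies between the finger pads; the fingertips stand 22 mm ahead of it and the grasp point (between the pads) lies 3 mm ahead of it; z points along the fingers, y is the direction in which the jaws open and shut (so a half turn about z gives the same grasp; the last joint's range is limited). The gripper opens to 85 mm and grips with 20 to 120 N. Pads are 22 mm wide; open, the fingers measure 114 mm over their backs; the gripper's body (76 mm by 85 mm) begins 54 mm behind the grasp point. The pads swing forward as they close: fully open they stand 13 mm farther back than shut.
Start: joints at [-1.524, 0.527, 1.433, -0, 1.181, -0.178], TCP at [0.139, -0.609, 0.253] pointing down, gripper open.
Joint ranges: [-3.08, 3.08], [-0.75, 2.2], [0.22, 2.44], [-1.43, 4.57], [0, 2.65], [-2.85, 2.85]. Speed limits (rad/s): [2.79, 2.79, 3.14, 3.14, 3.14, 3.14].

### API

Orientations are given as a unit quaternion [x, y, z, w].
In Python, from station import status, snapshot, manip gives the robot as it stands.
- The arm moves only by the tool move_arm, never from a script. Its argument "plan" is a list that holds one entry, the list of rows, each a list of 7 numbers: the turn, a rotation vector about the tool's x, y, z scaled (see below), then the shift along the tool's x, y, z scaled (see below), then the closure, from 0 (fully open) to 1 (shut). A call has exactly 8 rows; each row is the pose to reach, as a shift and turn from the pose commanded when the call began, along the tool's axes at that moment; what a row does not reach only later rows make up. The controller multiplies each number of a shift by 100 mm and each number of a turn by pi/4 rad. A row lasts 1/8 s, in which the tool goes at most 62.5 mm and 10.7 degrees, less where a joint would pass 70% of its speed; a pose out of reach is approached as far as the arm can. A call with a number of a shift or a turn outside -1 to 1 is refused whole. A call with a gripper value outside its range is refused whole. The fingers move at their own pace and stop on an object; "force" is the grip in N (left out, the last holds). Time passes only in rows, so rows that repeat a pose let the fingers close, or fill a call up. It gives the time, the measured TCP pose, the force and the opening at its end, in the units of the state.
- status.sense(): the state, without advancing time (a new reading comes with each control period).
- snapshot(name): name is "scene" or "top" or "wrist"; returns a dict with "img" (384x512x3 uint8, red, green, blue), "depth" (384x512 float32, m along the optical axis (not along the pixel's ray), 0 where there is no reading), "mtx" (3x3 intrinsics, pixels), "T" (4x4, takes a point from camera to world coordinates). Camera axes: x right, y up, looking along -z (the intrinsics and any distortion apply to the point x, -y, -z); pixel columns grow to the right and rows downward; lengths in m; the calibration is good to about 2 mm. A picture is of the moment at which its call begins.
- manip.sign_off(): hands the job in, once; it reports no verdict.
The state is a dict: "t": time; "q": joint angles; "qd": joint speeds; "tau": joint torques, N m; "tcp_pos": TCP position; "tool_rot": TCP orientation; "force": force on the tool from outside, world axes, zero at the start; "ft_torque": the same for the moment, N m; "finger_gap": opening from 0.0 (shut) to 1.0 (fully open).
Only numpy, scipy, OpenCV 4.12 (cv2) and the standard library are available. Lean on these libraries where they do the work, as an engineer would, in place of code of your own. Each camera call takes 0.05 s, during which the arm holds its last target. There are 200 camera calls.

### The job

The collar on the bearing stand hangs over to one side with its set screw slack. Swing the collar up round the shaft, gently, until the screw's sprung nose drops into the flat in the shaft and the collar will go no further, without forcing it on against the edge of the flat; then turn the red T-handle clockwise (seen from above) until it stops, and let go, leaving the loose things near the stand undisturbed.

Things in the scene. Friction and masses are not known exactly. Their poses are not given: they have to be found in the camera images.
- stand: fixed bearing stand: grey base plate 170 x 80 x 12 mm and two blue pedestals, 18 mm thick, 62 mm wide, 102 mm high, at x = +55 and -55 mm, that carry a horizontal shaft. Origin at the middle of the underside; x runs along the shaft, z up
- shaft (a point): point on the axis of the steel shaft, inside the middle of the collar, 75 mm above the stand's origin; axes as the stand's. Shaft 32 mm thick, 180 mm long, does not turn. One flat is milled along it, 8 mm wide, sunk 7 mm, seen as a groove either side of the collar. It faces up to within 0.2 rad either way; where exactly is not measured: find it by feel
- boss (a point): point on the screw's axis on top of the collar's round boss (34 mm across), 38 mm from the shaft's axis. The dark steel collar is 54 mm in diameter, 28 mm wide. Its screw has a hidden sprung nose, 6 mm wide, that rides on the round shaft and snaps into the flat when over it; then the flat's edges stop the collar both ways (free play 0.07 rad each way, then it gives 0.01 rad per N at the handle)
- collar (a joint): angle (rad) of the collar about the shaft. 0: the screw points straight up; positive: it leans to the stand's -y side (at angle a it points along cos(a) z - sin(a) y of the stand). Starts at 0.45 to 0.75; range -0.6 to 1.15; stays where left. Takes 1 to 4 N at the T-handle to swing (most if pushed level); at the edge of the flat stop at 8 to 10 N: over about 25 N overloads it
- screw (a joint): angle (rad) of the T-handle about the screw's own axis; grows clockwise seen from above. It starts at 0 to 0.2 and stops hard at 1.6 (tight). Until the nose is in the flat it is blocked, a little springily, from about 0.35; once it is, it turns on against light friction (0.04 N m)
- handle (a point): middle of the red T-handle's bar, on the screw's axis, 62 mm from the shaft's axis. Bar 40 mm long, 11 mm thick, 16 mm high (along the screw), on a stem 10 mm thick that leaves 16 mm free between boss and bar. Own axes: x along the bar, y across its thickness, z outwards along the screw. At joint screw = 0 the bar lies parallel to the shaft
- objective: loose bystander: white objective can, 31 mm across and 44 mm high, standing; origin at the middle of its underside
- hex_key: loose bystander: black L hex key, 36 x 102 x 6 mm, lying; origin at the middle of its underside
- coupling: loose bystander: pale shaft coupling, 25 mm across and 25 mm high, standing; origin at the middle of its underside

How it is judged:
At the end, for the whole second after the job is handed in: the T-handle is turned to its stop (screw angle above 1.5 rad), which it can only reach with the nose in the flat; the collar stands on the flat (within 0.32 rad of straight up); both at rest and nothing left jammed hard on the shaft (under 40 N) (value of joint screw above 1.5 rad and value of joint collar between -0.32 and 0.32 rad and velocity of joint screw between -0.05 and 0.05 rad/s and velocity of joint collar between -0.05 and 0.05 rad/s and contact force between stand and anything else below 40 N); the robot touches nothing.
It fails at once if the shaft and stand are loaded with more than 130 N (about 25 N at the T-handle with the nose against the edge of the flat) (contact force between stand and anything else above 130 N).
It fails at once if the objective can is moved more than 15 mm (distance of objective from where it was at the start of the episode above 0.015 m).
It fails at once if the hex key is moved more than 15 mm (distance of hex_key from where it was at the start of the episode above 0.015 m).
It fails at once if the coupling is moved more than 15 mm (distance of coupling from where it was at the start of the episode above 0.015 m).
It also fails if it takes over 67 s, if anything falls off the work surface, if the arm or the gripper's body presses on something with over 40 N, if the wrist force passes 120 N, or if a joint passes its speed limit or range.

## Working session

There is one attempt and no reset: what is moved stays moved. The work goes in short steps, Python scripts to look and compute and a tool call to move; the robot and the scene stay as the last step left them, time stands still between calls to the robot, and variables do not carry over. Pictures are saved under pics/ and viewed, on a budget of 10 in all, crops included, one or two more only if the job needs it, and the job is handed in when it is done.

Besides the shell and the picture viewer there is one more tool, called after "Request:" by a JSON object that holds its "method" and its "body", one argument or row to a line. move_arm: Moves the arm, as the interface text tells. Its arguments: {"type":"object","properties":{"plan":{"type":"array"},"force":{"type":"number"}},"required":["plan"]}

```bash
ls; mkdir -p pics; python3 - <<'E'
from station import status, snapshot
import cv2,numpy as np
a=snapshot("scene");b=snapshot("top")
np.savez("s0.npz",**{k+n:d[k] for n,d in (("s",a),("t",b)) for k in d})
for n,d in(("scene",a),("top",b)): cv2.imwrite(f"pics/{n}0.png",d["img"][...,::-1]); print(d["T"].round(3),d["mtx"].round(1))
print(status.sense())
E
```

```text
pics
[[ 0.846  0.313 -0.432  0.216]
 [-0.533  0.473 -0.701 -0.69 ]
 [-0.015  0.823  0.567  0.588]
 [ 0.     0.     0.     1.   ]] [[475.4   0.  258.2]
 [  0.  475.4 195.2]
 [  0.    0.    1. ]]
[[ 0.01   0.998 -0.064  0.517]
 [-1.     0.009 -0.011 -0.09 ]
 [-0.011  0.064  0.998  0.974]
 [ 0.     0.     0.     1.   ]] [[465.5   0.  261.4]
 [  0.  465.5 199.6]
 [  0.    0.    1. ]]
{'t': 0.1, 'q': array([-1.52447983e+00,  5.28397247e-01,  1.43380824e+00, -2.86973652e-06,
        1.18139347e+00, -1.78489734e-01]), 'qd': array([-0.00135418, -0.00248141, -0.00280475, -0.0012662 ,  0.00069626,
        0.00073227]), 'tau': array([-8.25118696e-04, -4.43306351e+01, -1.78586197e+01, -2.28906583e-04,
        3.92843736e-03,  3.31110797e-06]), 'tcp_pos': array([ 0.13932865, -0.60863927,  0.25240582]), 'tool_rot': array([ 9.93688857e-01,  1.12167061e-01,  6.49225151e-05, -1.00104746e-03]), 'force': array([-0.09663891,  0.11645739,  0.53026223]), 'ft_torque': array([-0.02004932,  0.02491052,  0.02446953]), 'finger_gap': 1.0013610673958928}
```

View pics/scene0.png

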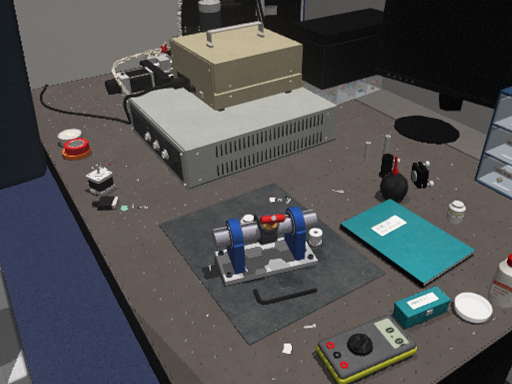

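View pics/top0.png

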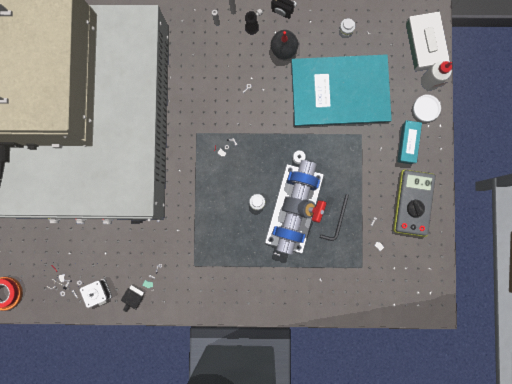

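The stand lies around (297,207) in the top view. Its shaft runs roughly along world +x, the handle leans to world -y at (318,211), the can is at (257,202), the coupling at (299,157) and the hex key at (338,218). Next I'll measure.

```bash
cat > h.py <<'E'
import numpy as np,cv2
def cloud(d):
    v,u=np.mgrid[0:384,0:512]; K=d["mtx"]; z=d["depth"]
    P=np.stack([(u-K[0,2])/K[0,0]*z,-(v-K[1,2])/K[1,1]*z,-z],-1)
    return P@d["T"][:3,:3].T+d["T"][:3,3]
def masks(img):
    h=cv2.cvtColor(img,cv2.COLOR_RGB2HSV).astype(int)
    red=((h[...,0]<8)|(h[...,0]>172))&(h[...,1]>150)&(h[...,2]>90)
    blue=(abs(h[...,0]-112)<10)&(h[...,1]>150)&(h[...,2]>70)
    return red,blue
def near(P,c=(.49,-.165),r=.13): return np.hypot(P[...,0]-c[0],P[...,1]-c[1])<r
E
python3 - <<'E'
from h import *
f=np.load("s0.npz")
for n in "ts":
    d={k:f[k+n] for k in("img","depth","mtx","T")}; P=cloud(d); 
    if n=="t": print("collar px",P[207,297],P[202,257],P[157,299],P[218,338])
    r,b=masks(d["img"]); nb=near(P,P[207,297,:2] if n=="t" else c0); 
    if n=="t": c0=P[207,297,:2]
    R=P[r&nb]; B=P[b&nb&(P[...,2]>.092)]
    print(n,"red",len(R),R.mean(0).round(4),R.min(0).round(4),R.max(0).round(4))
    _,lab,c=cv2.kmeans(B[:,:2].astype(np.float32),2,None,(3,50,1e-5),5,cv2.KMEANS_PP_CENTERS)
    for i in(0,1):
        Q=B[lab[:,0]==i]; print(" blue",len(Q),cv2.minAreaRect(Q[:,:2].astype(np.float32)),Q[:,2].mean().round(4))
    u,s,vt=np.linalg.svd(R-R.mean(0),full_matrices=False); print(" axes",vt.round(3),(s/len(R)**.5).round(4))
E
```

```text
collar px [ 0.55931    -0.14750458  0.10184805] [ 0.57130278 -0.07123083  0.04553668] [ 0.66930717 -0.15758126  0.00351134] [ 0.54208659 -0.23965239  0.00132442]
t red 176 [ 0.5515 -0.1833  0.1342] [ 0.5166 -0.1966  0.1198] [ 0.5697 -0.0904  0.9745]
 blue 192 ((0.5107255578041077, -0.12249024212360382), (0.06501153856515884, 0.01515199150890112), 75.57897186279297) 0.1323
 blue 168 ((0.6141905784606934, -0.16126929223537445), (0.042158450931310654, 0.01504482515156269), 74.70880889892578) 0.1004
 axes [[-0.046  0.109  0.993]
 [ 0.94  -0.331  0.079]
 [ 0.337  0.937 -0.087]] [0.0641 0.0111 0.0047]
s red 124 [ 0.55   -0.1891  0.1286] [ 0.5312 -0.1988  0.1022] [ 0.569  -0.1487  0.1342]
 blue 159 ((0.6137279272079468, -0.16687513887882233), (0.040625810623168945, 0.017648041248321533), 75.97715759277344) 0.0992
 blue 167 ((0.5080504417419434, -0.13688941299915314), (0.03842515870928764, 0.017442822456359863), 76.98955535888672) 0.0993
 axes [[-0.919  0.394  0.032]
 [ 0.321  0.792 -0.52 ]
 [-0.23  -0.467 -0.854]] [0.0118 0.0078 0.0031]
```

```bash
cat >> h.py <<'E'
from scipy.spatial.transform import Rotation as Rn
import json,os
G=json.load(open("g.json")) if os.path.exists("g.json") else dict(S=[.561,-.151],psi=-.27,h=.075,dx=0)
def goal(a,r,th=0):
    c,s=np.cos(G["psi"]),np.sin(G["psi"]); xs=np.array([c,s,0]); ys=np.array([-s,c,0])
    u=np.cos(a)*np.array([0,0,1])-np.sin(a)*ys
    z=-u; x=-xs; R=Rn.from_matrix(np.stack([x,np.cross(z,x),z],1))*Rn.from_rotvec([0,0,th])
    return np.array([*G["S"],G["h"]])+xs*G["dx"]+u*(r+.003),R
def delta(p,R,p1,R1):
    return np.r_[(R.inv()*R1).as_rotvec()/(np.pi/4),R.inv().apply(p1-p)/.1]
def local(p,R):  # tool in stand terms: angle a, radial (grasp), along shaft, side offset
    c,s=np.cos(G["psi"]),np.sin(G["psi"]); d=p+R.apply([0,0,.003])-np.array([*G["S"],G["h"]])
    y=-s*d[0]+c*d[1]; return dict(a=np.arctan2(-y,d[2]),r=np.hypot(y,d[2]),x=c*d[0]+s*d[1],tilt=np.arctan2(R.as_matrix()[:2,2]@[-s,c],-R.as_matrix()[2,2]))
def now():
    from station import status
    q=status.sense(); return q,np.array(q["tcp_pos"]),Rn.from_quat(q["tool_rot"])
E
python3 - <<'E'
from h import *
from scipy.spatial.transform import Slerp
q,p,R=now(); p1,R1=goal(.62,.155); print(p1,R1.as_quat())
rv=(R.inv()*R1).as_rotvec(); print(rv)
n=6
P=[p+(p1-p)*i/n for i in range(n+1)]; Q=[R*Rn.from_rotvec(rv*i/n) for i in range(n+1)]
for i in range(n): print(delta(P[i],Q[i],P[i+1],Q[i+1]).round(3).tolist())
E
```

```text
[ 0.53651311 -0.23947759  0.2035928 ] [0.12817487 0.9436686  0.30228301 0.04105794]
[-0.20536856  0.80974275 -2.53686854]
[-0.044, 0.172, -0.538, 0.782, -0.452, 0.083]
[-0.044, 0.172, -0.538, 0.882, -0.099, 0.187]
[-0.044, 0.172, -0.538, 0.814, 0.257, 0.306]
[-0.044, 0.172, -0.538, 0.592, 0.547, 0.417]
[-0.044, 0.172, -0.538, 0.258, 0.714, 0.497]
[-0.044, 0.172, -0.538, -0.122, 0.725, 0.532]
```

Request:
{"method": "move_arm", "body": {
  "plan": [
    [[-0.02,0.09,-0.27,0.39,-0.23,0.04,0],[-0.044,0.172,-0.538,0.78,-0.45,0.08,0],[-0.044,0.172,-0.538,0.78,-0.45,0.08,0],[-0.044,0.172,-0.538,0.78,-0.45,0.08,0],[-0.044,0.172,-0.538,0.78,-0.45,0.08,0],[-0.044,0.172,-0.538,0.78,-0.45,0.08,0],[-0.044,0.172,-0.538,0.78,-0.45,0.08,0],[-0.044,0.172,-0.538,0.78,-0.45,0.08,0]]
  ]
}}

```text
t: 1.1
tcp_pos: [0.2053, -0.5481, 0.2453]
tool_rot: [0.946, 0.317, 0.068, 0.01]
force: [0.1, 0.5, -0.2]
finger_gap: 1.002
```

Request:
{"method": "move_arm", "body": {
  "plan": [
    [[-0.02,0.09,-0.27,0.44,-0.05,0.09,0],[-0.044,0.172,-0.538,0.88,-0.1,0.19,0],[-0.044,0.172,-0.538,0.88,-0.1,0.19,0],[-0.044,0.172,-0.538,0.88,-0.1,0.19,0],[-0.044,0.172,-0.538,0.88,-0.1,0.19,0],[-0.044,0.172,-0.538,0.88,-0.1,0.19,0],[-0.044,0.172,-0.538,0.88,-0.1,0.19,0],[-0.044,0.172,-0.538,0.88,-0.1,0.19,0]]
  ]
}}

```text
t: 2.1
tcp_pos: [0.2713, -0.4866, 0.2368]
tool_rot: [0.851, 0.507, 0.134, 0.019]
force: [-0.9, 0.3, 0.2]
finger_gap: 0.999
```

Request:
{"method": "move_arm", "body": {
  "plan": [
    [[-0.02,0.09,-0.27,0.41,0.13,0.15,0],[-0.044,0.172,-0.538,0.81,0.26,0.31,0],[-0.044,0.172,-0.538,0.81,0.26,0.31,0],[-0.044,0.172,-0.538,0.81,0.26,0.31,0],[-0.044,0.172,-0.538,0.81,0.26,0.31,0],[-0.044,0.172,-0.538,0.81,0.26,0.31,0],[-0.044,0.172,-0.538,0.81,0.26,0.31,0],[-0.044,0.172,-0.538,0.81,0.26,0.31,0]]
  ]
}}

```text
t: 3.1
tcp_pos: [0.3376, -0.4257, 0.2282]
tool_rot: [0.715, 0.672, 0.192, 0.027]
force: [0.9, -0.1, 0.5]
finger_gap: 1.0
```

Request:
{"method": "move_arm", "body": {
  "plan": [
    [[-0.02,0.09,-0.27,0.3,0.27,0.2,0],[-0.044,0.172,-0.538,0.59,0.55,0.42,0],[-0.044,0.172,-0.538,0.59,0.55,0.42,0],[-0.044,0.172,-0.538,0.59,0.55,0.42,0],[-0.044,0.172,-0.538,0.59,0.55,0.42,0],[-0.044,0.172,-0.538,0.59,0.55,0.42,0],[-0.044,0.172,-0.538,0.59,0.55,0.42,0],[-0.044,0.172,-0.538,0.59,0.55,0.42,0]]
  ]
}}

```text
t: 4.1
tcp_pos: [0.4042, -0.3644, 0.2198]
tool_rot: [0.543, 0.804, 0.241, 0.034]
force: [0.2, 0.0, -0.9]
finger_gap: 1.002
```

```bash
python3 - <<'E'
from h import *
q,p,R=now(); p1,R1=goal(.62,.155); print(p,q["q"].round(2),delta(p,R,p1,R1).round(3),q["t"],q["force"])
E
```

```text
[ 0.40420333 -0.36436755  0.21976087] [-1.17  0.53  1.66  0.47  1.21 -1.78] [-0.088  0.347 -1.077  0.537  1.432  0.999] 4.1 [ 0.17861637  0.04389709 -0.90595088]
```

Request:
{"method": "move_arm", "body": {
  "plan": [
    [[-0.02,0.09,-0.27,0.13,0.36,0.25,0.5],[-0.044,0.172,-0.538,0.26,0.71,0.5,0.5],[-0.044,0.172,-0.538,0.26,0.71,0.5,0.5],[-0.044,0.172,-0.538,0.26,0.71,0.5,0.5],[-0.044,0.172,-0.538,0.26,0.71,0.5,0.5],[-0.044,0.172,-0.538,0.26,0.71,0.5,0.5],[-0.044,0.172,-0.538,0.26,0.71,0.5,0.5],[-0.044,0.172,-0.538,0.26,0.71,0.5,0.5]]
  ]
}}

```text
t: 5.1
tcp_pos: [0.4701, -0.3028, 0.2112]
tool_rot: [0.344, 0.896, 0.278, 0.039]
force: [0.4, 0.3, 0.4]
finger_gap: 0.503
```

Request:
{"method": "move_arm", "body": {
  "plan": [
    [[-0.02,0.09,-0.27,-0.06,0.36,0.27,0.5],[-0.044,0.172,-0.538,-0.12,0.72,0.53,0.5],[-0.044,0.172,-0.538,-0.12,0.72,0.53,0.5],[-0.044,0.172,-0.538,-0.12,0.72,0.53,0.5],[-0.044,0.172,-0.538,-0.12,0.72,0.53,0.5],[-0.044,0.172,-0.538,-0.12,0.72,0.53,0.5],[-0.044,0.172,-0.538,-0.12,0.72,0.53,0.5],[-0.044,0.172,-0.538,-0.12,0.72,0.53,0.5]]
  ]
}}

```text
t: 6.1
tcp_pos: [0.5359, -0.2418, 0.203]
tool_rot: [0.129, 0.944, 0.302, 0.042]
force: [0.3, -0.4, 1.5]
finger_gap: 0.5
```

```bash
python3 - <<'E'
from h import *
from station import snapshot
q,p,R=now(); p1,R1=goal(.62,.155); print(p,q["q"].round(2),delta(p,R,p1,R1).round(3),q["t"],q["force"],q["finger_gap"])
d=snapshot("wrist"); np.savez("w1.npz",**d); cv2.imwrite("pics/w1.png",d["img"][...,::-1])
P=cloud(d); r,b=masks(d["img"]); ok=(d["depth"]>0)&near(P,G["S"]); M=r&ok&(P[...,2]>.085)
Q=P[M]; print(len(Q),np.median(Q,0),np.array(np.nonzero(M)).mean(1))
B=P[b&ok&(P[...,2]>.09)]
_,lab,c=cv2.kmeans(B[:,:2].astype(np.float32),2,None,(3,50,1e-5),5,cv2.KMEANS_PP_CENTERS)
for i in(0,1):
    Q=B[lab[:,0]==i]; print(" blue",len(Q),cv2.minAreaRect(Q[:,:2].astype(np.float32)),Q[:,2].mean().round(4),Q[:,2].max())
E
```

```text
[ 0.53593876 -0.24177646  0.20295414] [-0.85  0.66  1.5   0.52  1.38 -2.36] [-0.001  0.003 -0.001  0.001  0.023  0.009] 6.1 [ 0.27512757 -0.3637965   1.5317847 ] 0.5000832061941689
767 [ 0.54483813 -0.18831944  0.13092989] [194.67405476 258.10691004]
 blue 1069 ((0.5067960619926453, -0.13848057389259338), (0.03857522830367088, 0.016420673578977585), 76.28130340576172) 0.0997 0.105206231985432
 blue 792 ((0.6129245162010193, -0.1635407954454422), (0.0445069819688797, 0.016700591892004013), 75.9568099975586) 0.0996 0.10543977052065387
```

View pics/w1.png

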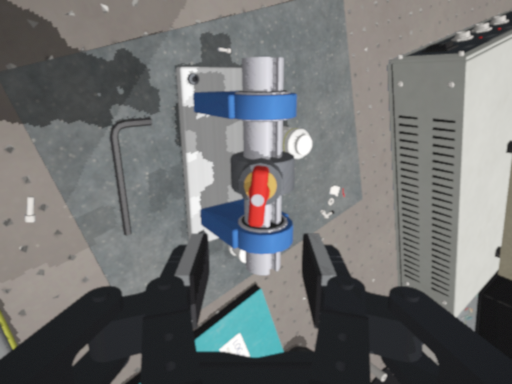

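```bash
cat > fit.py <<'E'
from h import *
from scipy.optimize import least_squares
f=np.load("s0.npz"); V={n:{k:f[k+n] for k in("img","depth","mtx","T")} for n in "ts"}
V["w"]=dict(np.load("w1.npz"))
c,s=np.cos(G["psi"]),np.sin(G["psi"]); M=np.array([[c,s,0],[-s,c,0],[0,0,1]]); O=np.array([*G["S"],G["h"]])
def sdf(Q,b):
    e=abs(Q)-b; return np.linalg.norm(np.maximum(e,0),axis=1)+np.minimum(e.max(1),0)
allL,allR=[],[]
for n,d in V.items():
    P=cloud(d); ok=d["depth"]>0; r,b=masks(d["img"]); L=(P-O)@M.T
    ax=abs(L[...,0]); m=ok&~b&~r&(abs(L[...,1])<.02)&(L[...,2]>0)&(L[...,2]<.024)&(((ax>.02)&(ax<.042))|((ax>.069)&(ax<.086)))
    Q=L[m]
    g=lambda v,Q: np.hypot(Q[:,1]-v[0]-v[1]*Q[:,0],Q[:,2]-v[2])-.016
    z=least_squares(g,[0,0,0],args=(Q,),loss="soft_l1",f_scale=.002)
    B=L[ok&b&(L[...,2]>0)]; xs=[(np.percentile(B[B[:,0]*k>0,0],[2,98])*1e3).round(1).tolist() for k in(1,-1)]
    R=L[ok&r&(abs(L[...,0])<.04)&(L[...,2]>.02)&(L[...,2]<.075)&(abs(L[...,1])<.075)]
    def h(v):
        a,t,dx,dy,dz=v; u=np.array([0,-np.sin(a),np.cos(a)]); e2=np.array([0,np.cos(a),np.sin(a)])
        D=R-[dx,dy,dz]-.062*u; X=D[:,0]; Y=D@e2; Z=D@u
        return np.r_[sdf(np.stack([np.cos(t)*X-np.sin(t)*Y,np.sin(t)*X+np.cos(t)*Y,Z],1),[.02,.0055,.008]),np.array([dy-z.x[0],dz-z.x[2]])*10]
    w=least_squares(h,[.62,.13,0,0,0],loss="soft_l1",f_scale=.0015)
    print(n,len(Q),"shaft dy,dpsi,dz",z.x.round(4),"ped x",xs,"handle a,th,dx",len(R),w.x.round(4),"rms",np.sqrt(np.mean(w.fun**2)).round(4))
E
python3 fit.py
```

```text
t 680 shaft dy,dpsi,dz [0.0037 0.0091 0.0003] ped x [[46.6, 61.0], [-63.1, -48.6]] handle a,th,dx 175 [0.6787 0.0882 0.0012 0.0035 0.0008] rms 0.0012
s 631 shaft dy,dpsi,dz [ 0.0019  0.0066 -0.0004] ped x [[47.0, 63.1], [-63.0, -46.6]] handle a,th,dx 124 [ 6.673e-01  3.810e-02  1.600e-03  1.800e-03 -3.000e-04] rms 0.0045
w 2883 shaft dy,dpsi,dz [0.0025 0.0093 0.0007] ped x [[45.4, 61.4], [-63.3, -47.7]] handle a,th,dx 763 [6.585e-01 4.270e-02 4.000e-04 2.400e-03 1.000e-03] rms 0.0006
```

```bash
echo '{"S":[0.5617,-0.1486],"psi":-0.262,"h":0.0755,"dx":0.0003}'>g.json; python3 - <<'E'
from h import *
q,p,R=now(); p1,R1=goal(.66,.11); print(delta(p,R,p1,R1).round(3).tolist())
p2,R2=goal(.66,.064); print(delta(p1,R1,p2,R2).round(3).tolist())
E
```

```text
[-0.052, 0.009, -0.009, -0.007, 0.001, 0.469]
[0.0, 0.0, 0.0, 0.0, -0.0, 0.46]
```

Request:
{"method": "move_arm", "body": {
  "plan": [
    [[-0.052,0.009,-0.009,-0.007,0,0.1,0.5],[-0.052,0.009,-0.009,-0.007,0,0.2,0.5],[-0.052,0.009,-0.009,-0.007,0,0.35,0.5],[-0.052,0.009,-0.009,-0.007,0,0.5,0.5],[-0.052,0.009,-0.009,-0.007,0,0.65,0.5],[-0.052,0.009,-0.009,-0.007,0,0.8,0.5],[-0.052,0.009,-0.009,-0.007,0,0.93,0.5],[-0.052,0.009,-0.009,-0.007,0,0.93,0.5]]
  ],
  "force": 20
}}

```text
t: 7.15
tcp_pos: [0.551, -0.1886, 0.1262]
tool_rot: [0.123, 0.938, 0.322, 0.041]
force: [-0.3, -1.1, -0.9]
finger_gap: 0.494
```

```bash
python3 - <<'E'
from h import *
from station import snapshot
q,p,R=now(); p1,R1=goal(.66,.064); print(delta(p,R,p1,R1).round(3).tolist(),local(p,R),q["force"])
d=snapshot("wrist"); cv2.imwrite("pics/w2.png",d["img"][...,::-1])
E
```

```text
[0.002, -0.003, -0.0, -0.003, 0.016, -0.015] {'a': np.float64(0.6858448091635968), 'r': np.float64(0.06248100206428198), 'x': np.float64(3.57037307268087e-05), 'tilt': np.float64(0.6612080143371498)} [-0.31348461 -1.06361589 -0.91031797]
```

View pics/w2.png

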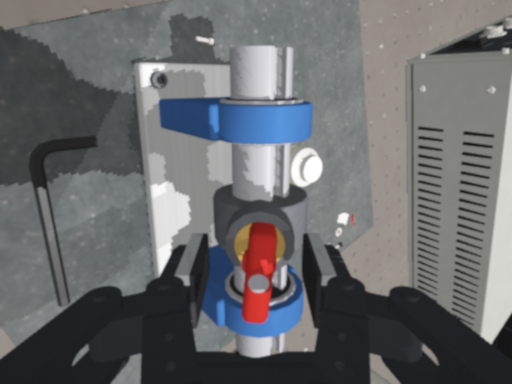

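The picture shows the bar (258,285) centred between the fingers (about 205 and 310), above the boss at (258,243). The groove in the shaft, near column 283, suggests the flat is within about 0.1 rad of straight up. I'll cage the bar and swing it.

```bash
cat >> h.py <<'E'
def rows(goals):
    q,p,R=now(); print(q["t"],{k:round(float(v),4) for k,v in local(p,R).items()})
    for g in goals: print(delta(p,R,*goal(*g)).round(3).tolist())
E
python3 -c "
from h import *
rows([(a,.064) for a in [.66,.66,.62,.56,.5,.44,.37,.3]])"
```

```text
7.2 {'a': 0.6881, 'r': 0.0633, 'x': 0.0005, 'tilt': 0.6605}
[0.001, -0.001, 0.0, 0.003, 0.018, -0.007]
[0.001, -0.001, 0.0, 0.003, 0.018, -0.007]
[0.052, -0.001, 0.0, 0.003, 0.045, -0.007]
[0.128, -0.001, 0.0, 0.003, 0.085, -0.004]
[0.204, -0.001, 0.0, 0.002, 0.125, 0.001]
[0.281, -0.001, 0.0, 0.002, 0.164, 0.009]
[0.37, -0.001, 0.0, 0.002, 0.209, 0.021]
[0.459, -0.001, 0.001, 0.002, 0.254, 0.036]
```

Request:
{"method": "move_arm", "body": {
  "plan": [
    [[0,0,0,0,0.01,-0.007,0.78],[0,0,0,0,0.018,-0.007,0.78],[0.052,0,0,0,0.045,-0.007,0.78],[0.128,0,0,0,0.085,-0.004,0.78],[0.204,0,0,0,0.125,0.001,0.78],[0.281,0,0,0,0.164,0.009,0.78],[0.37,0,0,0,0.209,0.021,0.78],[0.459,0,0,0,0.254,0.036,0.78]]
  ]
}}

```text
t: 8.2
tcp_pos: [0.5573, -0.1688, 0.1407]
tool_rot: [0.129, 0.981, 0.145, 0.02]
force: [-0.8, -1.5, 0.0]
finger_gap: 0.221
```

```bash
python3 -c "
from h import *
from station import snapshot
rows([(a,.064) for a in [.3,.28,.26,.24,.22,.2,.18,.16]])
d=snapshot('scene');P=cloud(d);r,b=masks(d['img']);m=r&(d['depth']>0)&near(P,G['S'],.08)&(P[...,2]>.09)
Q=P[m];c,s=np.cos(G['psi']),np.sin(G['psi']);y=(Q-[*G['S'],0])@[-s,c,0];print(len(Q),Q.mean(0),y.mean(),now()[0]['force'])
"
```

```text
8.2 {'a': 0.3069, 'r': 0.0653, 'x': 0.001, 'tilt': 0.2946}
[-0.007, 0.002, 0.001, 0.007, 0.004, 0.013]
[0.019, 0.002, 0.001, 0.007, 0.018, 0.013]
[0.044, 0.002, 0.001, 0.007, 0.031, 0.014]
[0.07, 0.002, 0.001, 0.007, 0.045, 0.014]
[0.095, 0.002, 0.001, 0.007, 0.058, 0.015]
[0.12, 0.002, 0.001, 0.007, 0.071, 0.016]
[0.146, 0.002, 0.001, 0.007, 0.085, 0.018]
[0.171, 0.002, 0.001, 0.007, 0.098, 0.019]
59 [ 0.54210552 -0.16906284  0.13827763] -0.02483974177854208 [0.55801903 0.9827532  0.21769079]
```

Request:
{"method": "move_arm", "body": {
  "plan": [
    [[0.007,0,0,0.005,0.01,0.008,0.78],[0.02,0,0,0.005,0.018,0.01,0.78],[0.034,0,0,0.005,0.025,0.01,0.78],[0.048,0,0,0.005,0.033,0.01,0.78],[0.062,0,0,0.005,0.04,0.011,0.78],[0.075,0,0,0.005,0.047,0.011,0.78],[0.085,0,0,0.005,0.053,0.012,0.78],[0.095,0,0,0.005,0.058,0.012,0.78]]
  ]
}}

```text
t: 9.25
tcp_pos: [0.5582, -0.1624, 0.1404]
tool_rot: [0.13, 0.985, 0.111, 0.015]
force: [-0.5, -1.0, -0.4]
finger_gap: 0.22
```

```bash
cat > chk.py <<'E'
import sys; from h import *
q,p,R=now(); s=R.inv().apply(q["force"]); print("force tool",s.round(2),"torque tool",R.inv().apply(q["ft_torque"]).round(3),"gap",q["finger_gap"])
rows([(float(a),.064) for a in sys.argv[1:]])
E
python3 chk.py .22 .2 .18 .16 .14 .12 .1
```

```text
force tool [ 0.24 -1.12  0.19] torque tool [0.272 0.083 0.029] gap 0.22022619672303473
9.25 {'a': 0.215, 'r': 0.0634, 'x': 0.0001, 'tilt': 0.2244}
[0.006, -0.0, 0.0, -0.001, -0.003, -0.006]
[0.031, -0.0, 0.001, -0.002, 0.01, -0.005]
[0.057, -0.0, 0.001, -0.002, 0.024, -0.005]
[0.082, -0.0, 0.001, -0.002, 0.037, -0.004]
[0.107, -0.0, 0.001, -0.002, 0.051, -0.003]
[0.133, -0.0, 0.001, -0.002, 0.064, -0.002]
[0.158, -0.0, 0.001, -0.002, 0.077, -0.0]
```

Request:
{"method": "move_arm", "body": {
  "plan": [
    [[0.02,0,0,0,0.006,-0.004,0.78],[0.034,0,0,0,0.013,-0.004,0.78],[0.048,0,0,0,0.02,-0.004,0.78],[0.062,0,0,0,0.027,-0.004,0.78],[0.076,0,0,0,0.034,-0.004,0.78],[0.09,0,0,0,0.041,-0.003,0.78],[0.105,0,0,0,0.05,-0.003,0.78],[0.12,0,0,0,0.057,-0.002,0.78]]
  ]
}}

```text
t: 10.25
tcp_pos: [0.5596, -0.157, 0.1419]
tool_rot: [0.13, 0.989, 0.064, 0.008]
force: [-0.7, -0.4, -0.4]
finger_gap: 0.219
```

```bash
python3 chk.py .13 .1 .08 .06 .04 .02 
```

```text
force tool [ 0.53 -0.64  0.29] torque tool [0.22  0.017 0.041] gap 0.2190667880998797
10.25 {'a': 0.1295, 'r': 0.064, 'x': 0.0001, 'tilt': 0.13}
[0.0, -0.0, 0.0, -0.002, -0.0, -0.0]
[0.038, -0.0, 0.0, -0.002, 0.02, -0.0]
[0.064, -0.0, 0.0, -0.002, 0.033, 0.0]
[0.089, -0.0, 0.0, -0.002, 0.047, 0.001]
[0.115, -0.0, 0.0, -0.002, 0.06, 0.002]
[0.14, -0.0, 0.0, -0.002, 0.073, 0.004]
```

Request:
{"method": "move_arm", "body": {
  "plan": [
    [[0.014,0,0,0,0.007,0,0.78],[0.028,0,0,0,0.014,0,0.78],[0.042,0,0,0,0.021,0,0.78],[0.056,0,0,0,0.028,0,0.78],[0.07,0,0,0,0.035,0.001,0.78],[0.082,0,0,0,0.042,0.001,0.78],[0.096,0,0,0,0.05,0.001,0.78],[0.102,0,0,0,0.053,0.001,0.78]]
  ]
}}

```text
t: 11.25
tcp_pos: [0.561, -0.1518, 0.1425]
tool_rot: [0.13, 0.991, 0.025, 0.003]
force: [-0.8, -0.6, -0.5]
finger_gap: 0.217
```

```bash
python3 chk.py .05 .02 0 -.02 -.04 
```

```text
force tool [ 0.62 -0.78  0.48] torque tool [0.191 0.035 0.009] gap 0.21672489524494556
11.25 {'a': 0.0484, 'r': 0.0641, 'x': 0.0002, 'tilt': 0.0503}
[0.0, -0.0, 0.001, -0.001, -0.001, 0.0]
[0.039, -0.0, 0.001, -0.001, 0.019, 0.001]
[0.064, -0.0, 0.001, -0.001, 0.032, 0.001]
[0.09, -0.0, 0.001, -0.001, 0.046, 0.002]
[0.115, -0.0, 0.001, -0.001, 0.059, 0.003]
```

Request:
{"method": "move_arm", "body": {
  "plan": [
    [[0.012,0,0,0,0.006,0,0.78],[0.024,0,0,0,0.012,0,0.78],[0.036,0,0,0,0.018,0,0.78],[0.048,0,0,0,0.024,0.001,0.78],[0.06,0,0,0,0.03,0.001,0.78],[0.072,0,0,0,0.036,0.001,0.78],[0.082,0,0,0,0.042,0.001,0.78],[0.09,0,0,0,0.046,0.002,0.78]]
  ]
}}

```text
t: 12.25
tcp_pos: [0.5622, -0.1475, 0.1426]
tool_rot: [0.13, 0.991, -0.01, -0.001]
force: [-0.2, -0.6, 0.1]
finger_gap: 0.218
```

```bash
python3 chk.py -.02 -.04 -.06 -.08 -.1 
```

```text
force tool [ 0.02 -0.64 -0.04] torque tool [ 0.047 -0.036 -0.014] gap 0.2182653566251169
12.25 {'a': -0.0177, 'r': 0.0641, 'x': 0.0002, 'tilt': -0.0206}
[-0.001, 0.0, 0.001, -0.001, 0.001, 0.001]
[0.025, 0.0, 0.001, -0.001, 0.015, 0.001]
[0.05, 0.0, 0.001, -0.001, 0.028, 0.001]
[0.076, 0.0, 0.0, -0.001, 0.042, 0.002]
[0.101, 0.0, 0.0, -0.001, 0.055, 0.003]
```

Request:
{"method": "move_arm", "body": {
  "plan": [
    [[0.01,0,0,0,0.006,0,0.78],[0.02,0,0,0,0.011,0,0.78],[0.03,0,0,0,0.017,0,0.78],[0.04,0,0,0,0.023,0.001,0.78],[0.05,0,0,0,0.028,0.001,0.78],[0.06,0,0,0,0.033,0.001,0.78],[0.07,0,0,0,0.039,0.001,0.78],[0.076,0,0,0,0.042,0.002,0.78]]
  ]
}}

```text
t: 13.25
tcp_pos: [0.5632, -0.1434, 0.1422]
tool_rot: [0.13, 0.991, -0.04, -0.005]
force: [0.1, -1.5, -0.9]
finger_gap: 0.222
```

```bash
python3 chk.py -.08 -.1 -.12 -.14 ; python3 - <<'E'
from h import *
from station import snapshot
d=snapshot("wrist"); cv2.imwrite("pics/w3.png",d["img"][...,::-1])
E
```

```text
force tool [-0.5  -1.29  1.02] torque tool [ 0.041 -0.003  0.005] gap 0.22159695544659108
13.25 {'a': -0.0812, 'r': 0.0639, 'x': 0.0001, 'tilt': -0.0801}
[-0.0, -0.0, 0.001, -0.002, -0.001, -0.001]
[0.025, -0.0, 0.001, -0.002, 0.013, -0.001]
[0.051, -0.0, 0.001, -0.002, 0.026, -0.0]
[0.076, -0.0, 0.001, -0.002, 0.039, 0.0]
```

View pics/w3.png

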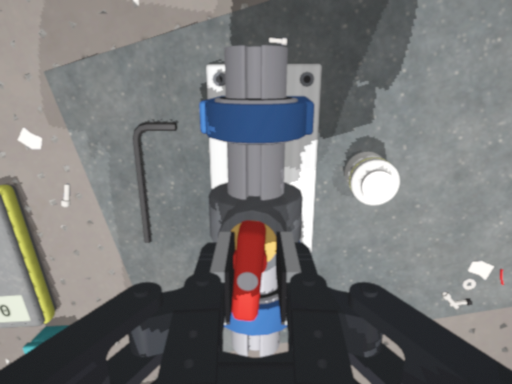

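The bar (252,270) rests against the left, pushing finger and there is no stop yet. The bystanders are undisturbed.

Request:
{"method": "move_arm", "body": {
  "plan": [
    [[0.01,0,0,0,0.005,-0.001,0.78],[0.02,0,0,0,0.01,-0.001,0.78],[0.03,0,0,0,0.015,-0.001,0.78],[0.04,0,0,0,0.02,0,0.78],[0.05,0,0,0,0.025,0,0.78],[0.06,0,0,0,0.03,0,0.78],[0.07,0,0,0,0.035,0,0.78],[0.076,0,0,0,0.039,0,0.78]]
  ]
}}

```text
t: 14.3
tcp_pos: [0.5642, -0.1399, 0.1418]
tool_rot: [0.13, 0.989, -0.069, -0.009]
force: [-1.1, -2.4, -0.2]
finger_gap: 0.221
```

```bash
python3 chk.py -.14 -.16 -.18 -.2 ; python3 - <<'E'
from h import *
from station import snapshot
d=snapshot("wrist"); cv2.imwrite("pics/w4.png",cv2.resize(d["img"][30:330,180:330,::-1],None,fx=2,fy=2,interpolation=cv2.INTER_CUBIC))
E
```

```text
force tool [ 0.44 -2.57  0.57] torque tool [0.288 0.007 0.032] gap 0.22106213807882588
14.3 {'a': -0.1346, 'r': 0.0639, 'x': 0.0001, 'tilt': -0.1403}
[-0.0, -0.0, 0.001, -0.002, 0.003, -0.001]
[0.025, -0.0, 0.001, -0.002, 0.017, -0.0]
[0.051, -0.0, 0.001, -0.002, 0.03, -0.0]
[0.076, -0.0, 0.001, -0.002, 0.044, 0.001]
```

View pics/w4.png

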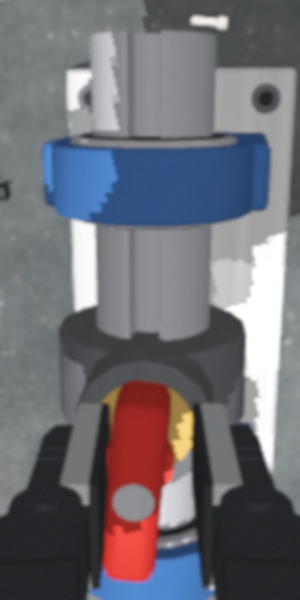

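The groove (columns about 130–160 of the crop, with the shaft centre at 153) puts the flat near -0.03 rad, and the force is starting to rise. I'll push on gently to confirm the stop.

Request:
{"method": "move_arm", "body": {
  "plan": [
    [[0.007,0,0,0,0.005,0,0.78],[0.014,0,0,0,0.01,0,0.78],[0.021,0,0,0,0.013,0,0.78],[0.028,0,0,0,0.017,0,0.78],[0.035,0,0,0,0.02,0,0.78],[0.042,0,0,0,0.024,0,0.78],[0.048,0,0,0,0.028,0,0.78],[0.051,0,0,0,0.03,0,0.78]]
  ]
}}

```text
t: 15.35
tcp_pos: [0.5651, -0.1374, 0.1414]
tool_rot: [0.13, 0.987, -0.089, -0.012]
force: [-0.9, -7.0, -2.1]
finger_gap: 0.217
```

```bash
python3 chk.py -.18 -.2 -.22
```

```text
force tool [-0.98 -6.48  3.32] torque tool [ 0.764 -0.125  0.031] gap 0.21696918245602853
15.35 {'a': -0.1751, 'r': 0.0639, 'x': 0.0004, 'tilt': -0.1807}
[-0.001, 0.001, 0.001, 0.001, 0.003, -0.001]
[0.025, 0.001, 0.001, 0.001, 0.016, -0.0]
[0.05, 0.001, 0.001, 0.001, 0.03, -0.0]
```

A clear stop: about 7 N within 2.5 mm, so the nose is in the flat. I'll back off to the middle of the free play, narrow the cage, and then turn.

```bash
python3 chk.py -.1 -.02; python3 - <<'E'
from h import *
P=goal(-.02,.064)
for t in (.2,.4,.6,.75): print(delta(*P,*goal(-.02,.064,t)).round(3))
E
```

```text
force tool [-0.98 -6.48  3.32] torque tool [ 0.764 -0.125  0.031] gap 0.21696918245602853
15.35 {'a': -0.1751, 'r': 0.0639, 'x': 0.0004, 'tilt': -0.1807}
[-0.103, 0.0, 0.001, 0.001, -0.05, 0.002]
[-0.205, 0.0, 0.001, 0.001, -0.104, 0.008]
[-0.    -0.     0.255  0.     0.     0.   ]
[-0.    -0.     0.509  0.     0.     0.   ]
[ 0.    -0.     0.764  0.     0.     0.   ]
[ 0.    -0.     0.955  0.     0.     0.   ]
```

Request:
{"method": "move_arm", "body": {
  "plan": [
    [[-0.05,0,0,0,-0.025,0.001,0.78],[-0.103,0,0,0,-0.05,0.002,0.78],[-0.15,0,0,0,-0.077,0.005,0.78],[-0.205,0,0,0,-0.104,0.008,0.78],[-0.205,0,0,0,-0.104,0.008,0.81],[-0.205,0,0,0,-0.104,0.008,0.84],[-0.205,0,0,0,-0.104,0.008,0.84],[-0.205,0,0,0,-0.104,0.008,0.84]]
  ]
}}

```text
t: 16.35
tcp_pos: [0.5624, -0.1464, 0.1425]
tool_rot: [0.13, 0.991, -0.009, -0.001]
force: [-0.7, 0.5, 0.6]
finger_gap: 0.163
```

```bash
python3 chk.py -.02
```

```text
force tool [ 0.77  0.32 -0.58] torque tool [ 0.009 -0.002  0.003] gap 0.16311533684009732
16.35 {'a': -0.0349, 'r': 0.0641, 'x': 0.0001, 'tilt': -0.0185}
[0.002, -0.0, 0.001, -0.002, -0.009, 0.001]
```

Request:
{"method": "move_arm", "body": {
  "plan": [
    [[0,0,0.12,0,0,0,0.84],[0,0,0.24,0,0,0,0.84],[0,0,0.36,0,0,0,0.84],[0,0,0.48,0,0,0,0.84],[0,0,0.6,0,0,0,0.84],[0,0,0.7,0,0,0,0.84],[0,0,0.75,0,0,0,0.84],[0,0,0.75,0,0,0,0.84]]
  ]
}}

```text
t: 17.35
tcp_pos: [0.5622, -0.1466, 0.1425]
tool_rot: [0.412, 0.911, -0.009, 0.001]
force: [1.0, 0.1, 0.1]
finger_gap: 0.156
```

```bash
python3 chk.py -.02; python3 - <<'E'
from h import *
from station import snapshot
q,p,R=now(); print("th",(goal(-.02,.064)[1].inv()*R).as_rotvec())
d=snapshot("wrist"); cv2.imwrite("pics/w5.png",d["img"][...,::-1])
E
```

```text
force tool [-0.59  0.86 -0.06] torque tool [ 0.025  0.06  -0.016] gap 0.15598842353172782
17.35 {'a': -0.031, 'r': 0.064, 'x': -0.0, 'tilt': -0.0185}
[0.002, -0.001, -0.749, -0.007, -0.004, 0.0]
th [-0.00137773  0.00085209  0.58799529]
```

View pics/w5.png

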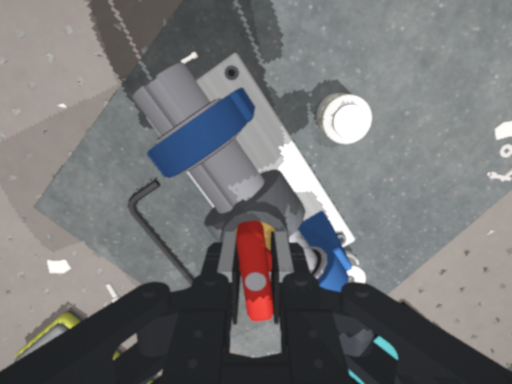

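The bar (255,270) is following the fingers at about 0.47 rad. That is past the 0.35 block at negligible torque, so the nose is in. I'll turn on.

Request:
{"method": "move_arm", "body": {
  "plan": [
    [[0,0,0.12,0,0,0,0.84],[0,0,0.24,0,0,0,0.84],[0,0,0.36,0,0,0,0.84],[0,0,0.48,0,0,0,0.84],[0,0,0.6,0,0,0,0.84],[0,0,0.7,0,0,0,0.84],[0,0,0.8,0,0,0,0.84],[0,0,0.85,0,0,0,0.84]]
  ]
}}

```text
t: 18.4
tcp_pos: [0.562, -0.1468, 0.1424]
tool_rot: [0.688, 0.725, -0.008, 0.004]
force: [-1.4, -0.7, 0.5]
finger_gap: 0.155
```

Request:
{"method": "move_arm", "body": {
  "plan": [
    [[0,0,0.08,0,0,0,0.84],[0,0,0.16,0,0,0,0.84],[0,0,0.24,0,0,0,0.84],[0,0,0.32,0,0,0,0.84],[0,0,0.38,0,0,0,0.84],[0,0,0.42,0,0,0,0.84],[0,0,0.45,0,0,0,0.84],[0,0,0.45,0,0,0,0.84]]
  ]
}}

```text
t: 19.4
tcp_pos: [0.5619, -0.1467, 0.1424]
tool_rot: [0.805, 0.593, -0.008, 0.005]
force: [-1.2, -1.0, -0.8]
finger_gap: 0.161
```

```bash
python3 chk.py -.02; python3 - <<'E'
from h import *
q,p,R=now(); print("th",(goal(-.02,.064)[1].inv()*R).as_rotvec(),q["q"])
E
```

```text
force tool [-1.31 -0.81  0.84] torque tool [ 0.183 -0.055 -0.003] gap 0.16071422453895545
19.4 {'a': -0.0281, 'r': 0.0639, 'x': -0.0002, 'tilt': -0.0185}
[0.001, -0.003, -2.049, -0.005, 0.006, -0.001]
th [-4.18257219e-04  1.99445027e-03  1.60948567e+00] [-0.4389125   0.61684812  1.64155171 -0.02377017  0.88103694 -0.12310614]
```

Request:
{"method": "move_arm", "body": {
  "plan": [
    [[0,0,0.03,0,0,0,0.84],[0,0,0.06,0,0,0,0.84],[0,0,0.09,0,0,0,0.84],[0,0,0.11,0,0,0,0.84],[0,0,0.13,0,0,0,0.84],[0,0,0.15,0,0,0,0.84],[0,0,0.16,0,0,0,0.84],[0,0,0.16,0,0,0,0.84]]
  ]
}}

```text
t: 20.4
tcp_pos: [0.562, -0.1468, 0.1424]
tool_rot: [0.841, 0.541, -0.007, 0.006]
force: [-3.2, 0.9, -1.3]
finger_gap: 0.161
```

```bash
python3 chk.py -.02; python3 - <<'E'
from h import *
q,p,R=now(); print("th",(goal(-.02,.064)[1].inv()*R).as_rotvec())
E
```

```text
force tool [-0.5  -3.25  1.34] torque tool [ 0.442 -0.194 -0.117] gap 0.16118942803008096
20.4 {'a': -0.0279, 'r': 0.064, 'x': -0.0002, 'tilt': -0.0185}
[0.0, -0.002, -2.209, -0.004, 0.006, -0.001]
th [-3.78920344e-04  1.89523284e-03  1.73524304e+00]
```

Request:
{"method": "move_arm", "body": {
  "plan": [
    [[0,0,0.015,0,0,0,0.84],[0,0,0.03,0,0,0,0.84],[0,0,0.045,0,0,0,0.84],[0,0,0.06,0,0,0,0.84],[0,0,0.07,0,0,0,0.84],[0,0,0.08,0,0,0,0.84],[0,0,0.08,0,0,0,0.84],[0,0,0.08,0,0,0,0.84]]
  ]
}}

```text
t: 21.4
tcp_pos: [0.5621, -0.1468, 0.1425]
tool_rot: [0.857, 0.515, -0.007, 0.006]
force: [-4.7, -0.2, -1.3]
finger_gap: 0.165
```

```bash
python3 chk.py -.02; python3 - <<'E'
from h import *
q,p,R=now(); print("th",(goal(-.02,.064)[1].inv()*R).as_rotvec())
E
```

```text
force tool [-2.37 -4.02  1.37] torque tool [ 0.641 -0.301 -0.721] gap 0.16525892906616763
21.4 {'a': -0.0277, 'r': 0.064, 'x': -0.0001, 'tilt': -0.0186}
[0.001, -0.002, -2.289, -0.004, 0.005, -0.0]
th [-4.25760753e-04  1.71706715e-03  1.79779318e+00]
```

The torque has risen to 0.7 N m, so the hard stop is reached. I'll ease back, open and withdraw.

Request:
{"method": "move_arm", "body": {
  "plan": [
    [[0,0,-0.05,0,0,0,0.84],[0,0,-0.12,0,0,0,0.82],[0,0,-0.12,0,0,0,0.75],[0,0,-0.12,0,0,0,0.65],[0,0,-0.12,0,0,0,0.6],[0,0,-0.12,0,0,0,0.6],[0,0,-0.12,0,0,0,0.6],[0,0,-0.12,0,0,0,0.6]]
  ]
}}

```text
t: 22.4
tcp_pos: [0.5624, -0.1469, 0.1425]
tool_rot: [0.832, 0.554, -0.007, 0.006]
force: [0.3, -0.3, -0.6]
finger_gap: 0.398
```

Request:
{"method": "move_arm", "body": {
  "plan": [
    [[0,0,0,0,0,-0.1,0.6],[0,0,0,0,0,-0.25,0.6],[0,0,0,0,0,-0.45,0.6],[0,0,0,0,0,-0.65,0.6],[0,0,0,0,0,-0.85,0.6],[0,0,0,0,0,-1,0.6],[0,0,0,0,0,-1,0.6],[0,0,0,0,0,-1,0.6]]
  ]
}}

```text
t: 23.4
tcp_pos: [0.5624, -0.1449, 0.2422]
tool_rot: [0.832, 0.555, -0.007, 0.006]
force: [0.3, 0.0, -0.5]
finger_gap: 0.398
```

```bash
python3 - <<'E'
import re
src=open("fit.py").read()
src=src.replace('f=np.load("s0.npz"); V={n:{k:f[k+n] for k in("img","depth","mtx","T")} for n in "ts"}\nV["w"]=dict(np.load("w1.npz"))',
 'from station import snapshot\nV={n:snapshot(m) for n,m in (("s","scene"),("w","wrist"))}\ncv2.imwrite("pics/w6.png",V["w"]["img"][...,::-1])').replace("[.62,.13,0,0,0]","[-.03,1.55,0,0,0]")
open("fit2.py","w").write(src)
E
python3 fit2.py; python3 chk.py
```

```text
s 693 shaft dy,dpsi,dz [-0.0007 -0.0001 -0.001 ] ped x [[46.7, 63.0], [-63.1, -47.1]] handle a,th,dx 100 [-4.6300e-02  1.5406e+00  7.0000e-04 -7.0000e-04 -4.0000e-04] rms 0.0012
w 3473 shaft dy,dpsi,dz [ 0.0013  0.0012 -0.0001] ped x [[46.6, 61.7], [-61.9, -46.1]] handle a,th,dx 759 [-1.7300e-02  1.5732e+00  3.0000e-04  1.2000e-03  9.0000e-04] rms 0.001
force tool [-0.63 -0.44  0.06] torque tool [0.041 0.021 0.036] gap 0.4001663942835289
23.5 {'a': -0.0225, 'r': 0.1632, 'x': -0.0004, 'tilt': -0.0182}
```

View pics/w6.png

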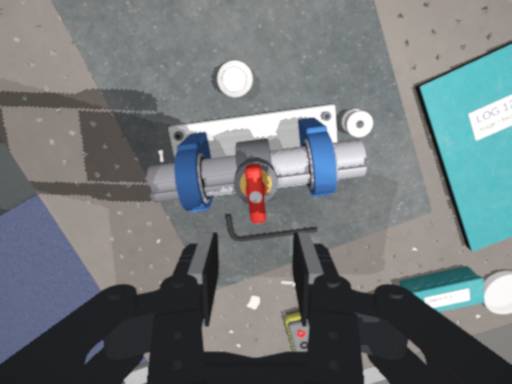

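The bar (256,195) stands square across the shaft, with a fitted screw angle of about 1.57 and a collar angle of about -0.02. The can (235,79), the coupling (357,123) and the hex key (270,232) are in place, and the gripper is clear. I'm handing in.

```bash
python3 -c "
from station import manip; print(manip.sign_off())"
```

```text
the job is handed in; nothing more can be done
None
```

The collar is set on the flat, the T-handle is turned to its stop, and the job was handed in at about 23.5 s with the gripper clear. No verdict is reported.

- **Swing:** I caged the T-handle loosely between the fingers and swung the collar up from about 0.66 rad. It stopped at the far edge of the flat, where the push rose to about 7 N within 2.5 mm, so I eased it back into the free play.
- **Turn:** The handle went past the 0.35 rad block at almost no torque, which confirmed the nose was in the flat. It then turned to a hard stop at about 0.7 N m. I eased off, opened the gripper and raised it 100 mm.
- **Last checks:**

| View | Screw angle (rad) | Collar angle (rad) |
|---|---|---|
| Wrist camera | about 1.57 | -0.02 |
| Scene camera | about 1.54 | -0.05 |

The two views agree to about 0.03 rad, both inside the limits, and the tool force was near zero. By eye in the last wrist picture, the can, coupling and hex key looked undisturbed; I did not measure their positions again.

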